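# Put the washed vase to dry inside the covered crock

## Task

Lift the lid off the terracotta drying crock by its blue knob and set it down flat, knob up, on the round cork mat. Then take the washed vase off the wire rack and stand it upside down over the wooden peg inside the crock: lower it until you feel its lip settle on the disc around the peg, do not press hard and do not let it (or the lid) drop, and let go. Leave the other things on the table where they are.

Things in the scene. Friction and masses are not known exactly. Their poses are not given: they have to be found in the camera images.
- lid: Loose round terracotta lid, 184 mm wide, about 0.35 kg, lying on the crock. Origin: centre of its underside; z up. Underneath, an 8 mm deep, 148 mm wide step drops loosely into the crock's mouth (6 mm play all round). The top of its plate is 18 mm above the origin. On the mat it rests on the step.
- lid_knob (a point): Grip point of the lid's blue upright knob, on the lid's axis 44 mm above its origin. The knob is 25 mm thick from 26 to 54 mm above the lid's origin and ends in a blunt top at 60 mm; hold it from above with the fingers closed level.
- mat: Round cork mat fixed to the table, 220 mm across, 5 mm thick. Origin: centre of its underside, at table height.
- crock: Open round terracotta drying crock fixed to the table, 176 mm wide outside, 160 mm inside, rim 90 mm above the table. Origin: centre of its underside; z up. In its middle an upright peg, and around the peg a steel rest disc 68 mm across, clamped by the user with its top anywhere from 15 to 49 mm above the table: different every time and not given. It holds up to 80 N.
- peg_tip (a point): Tip of the upright wooden peg on the crock's axis, 78 mm above the table. The peg is 22 mm thick and tapers over its last 10 mm.
- vase: White and blue ceramic vase, 165 mm long, about 0.35 kg, round about its x axis, which points from foot to mouth. Origin: on the axis, 50 mm from the foot, 115 mm from the mouth; near the centre of mass, good to grip. Straight body 60 mm thick from the foot to 45 mm past the origin. It lies on the rack, mouth 10 degrees below level, axis 100 mm above the table at the origin.
- vase_mouth (a point): Centre of the vase's mouth, in the plane of the lip. The lip is 52 mm wide outside, about 43 mm inside, narrowing to a neck 42 mm wide outside, 32 mm inside; the hole is 80 mm deep.
- vase_foot (a point): Centre of the flat closed foot of the vase. Gripped by a tool leaning 40 degrees from vertical with its fingers pointing towards the mouth, the vase hangs mouth down when the tool leans 40 degrees the other way.
- rack: Low drip rack fixed to the table: wooden base 170 x 100 x 12 mm with two steel wires 10 mm thick, 36 mm apart, sloping 10 degrees down along its x axis (the way the mouth points). The wires lie wholly under the vase, so both sides of the vase are free for fingers down to 15 mm above the table. Origin: underside of the base, straight below the vase's origin to within 5 mm.
- glaze_jar: Bystander, loose: small blue lidded glaze jar, 56 mm wide, 75 mm high. Origin: centre of its underside. Leave it alone.
- tea_cup: Bystander, loose: green glass tea cup, 72 mm wide, 70 mm high. Origin: centre of its underside. Leave it alone.
- tile_pile: Bystander, loose: pile of four tiles, 104 mm square, 48 mm high. Origin: centre of its underside. Leave it alone.
- tin: Bystander, loose: plain metal tin, 60 mm wide, 60 mm high. Origin: centre of its underside. Leave it alone.
- bowl: Bystander, loose: blue bowl, 130 mm wide, 55 mm high. Origin: centre of its underside. Leave it alone.
There are look-alikes about, which are no part of the job. What is shaped like the lid but turquoise is not meant.

How it is judged:
By the outcome, as a careful person would: the job done as asked, in the order asked, and still so for the second after the job is handed in, with the robot touching nothing.
It also fails if it takes over 72 s, if anything falls off the work surface, if the arm or the gripper's body presses on something with over 40 N, if the wrist force passes 120 N, or if a joint passes its speed limit or range.

## Robot

A 7-joint arm with a two-finger parallel gripper is mounted at the origin on the work surface. World frame = base frame: x ahead of the robot, y to its left, z up, the work surface at z = 0. Lengths are in m, angles in rad, forces in N, time in s.
With the tool pointing down it reaches from about 0.4 to 0.85 m from the base axis. Payload 6.9 kg.
Tool frame: the origin (TCP) lies at the very end of the fingers, on their centre line; the grasp point (between the pads) lies 19 mm behind it; z points along the fingers, y is the line along which they close (so a half turn about z gives the same grasp; the last joint's range is limited). The gripper opens to 85 mm and grips with 20 to 120 N. Pads are 22 mm wide; open, the fingers measure 114 mm over their backs; the gripper's body (76 mm by 85 mm) begins 54 mm behind the grasp point. The pads swing forward as they close: fully open they stand 13 mm farther back than shut.
Start: joints at [-1.2, 0.507, -0.238, 1.5, 0.126, 1.149, -0.155], TCP at [0.164, 0.603, 0.231] pointing down, gripper open.
Joint ranges: [-3.08, 3.08], [-0.24, 2.05], [-1.43, 1.35], [0, 2.5], [-1.52, 4.66], [0.17, 1.96], [-2.89, 2.89]. Speed limits (rad/s): [2.39, 2.39, 3.14, 3.14, 3.14, 3.14, 3.14].

## Interface

Orientations are given as a unit quaternion [w, x, y, z].
In Python, from rig import telemetry, vision, job gives the robot as it stands. The module is installed in compiled form; this text tells all that it offers.
- The arm moves only by the shell command python3 -m inch 'ROWS' [FORCE]. ROWS is JSON, a list of rows, each an object with "xyz": the shift along the tool's x, y, z in cm, a list of three; "turn": the turn, a rotation vector about the tool's x, y, z in degrees, a list of three; "gripper": the opening, from 0 (shut) to 1 (fully open). In form: [{"xyz": [x, y, z], "turn": [wx, wy, wz], "gripper": gripper}, ...]. A call has 1 to 8 rows; each row is the pose to reach, as a shift and turn from the pose commanded when the call began, along the tool's axes at that moment; what a row does not reach only later rows make up. A row lasts 1/12 s, in which the tool goes at most 41.7 mm and 7.16 degrees, less where a joint would pass 70% of its speed; a pose out of reach is approached as far as the arm can. A call with a gripper value outside its range is refused whole. The fingers move at their own pace and stop on an object; FORCE is the grip in N (left out, the last holds). Time passes only in rows, so rows that repeat a pose let the fingers close. It gives the time, the measured TCP pose, the force, the opening and the grip force at its end, in the units of the state.
- telemetry.get_obs(): the state, without advancing time (a new reading comes with each control period).
- vision.snapshot(name): name is "side" or "top" or "wrist"; returns a dict with "frame" (384x512x3 uint8, blue, green, red), "K" (3x3 intrinsics, pixels), "world_from_camera" (4x4, takes a point from camera to world coordinates); the wrist camera has in their place "tool_from_camera" (4x4, takes a point from camera to tool coordinates, whose origin is the TCP and whose axes are the flange's). Camera axes: x right, y up, looking along -z (the intrinsics and any distortion apply to the point x, -y, -z); pixel columns grow to the right and rows downward; lengths in m; the calibration is good to about 2 mm. A picture is of the moment at which its call begins: read the wrist's pose just before it. There is no depth.
- job.finish_job(): hands the job in; it is judged then, once.
The state is a dict: "clock": time; "qpos": joint angles; "dq": joint speeds; "joint_torque": joint torques, N m; "tcp_pos": TCP position; "eef_rot": TCP orientation; "force": force on the tool from outside, world axes, zero at the start; "torque": the same for the moment, N m; "opening": finger opening in m; "grasp_force": force on a finger pad.
Only numpy, scipy, OpenCV 4.12 (cv2) and the standard library are available. Lean on these libraries where they do the work, as an engineer would, in place of code of your own. Each camera call takes 0.05 s, during which the arm holds its last target. There are 200 camera calls.

## Working session

There is one attempt and no reset: what is moved stays moved. The work goes in short steps, Python scripts to look and compute and a shell command to move; the robot and the scene stay as the last step left them, time stands still between calls to the robot, and variables do not carry over. Pictures are saved under pics/ and viewed, at most 10 in all, crops included, and the job is handed in when it is done.

```bash
mkdir -p pics; python3 - <<'E'
from rig import telemetry, vision
import cv2,numpy as np,json
o=telemetry.get_obs();print({k:np.round(v,3).tolist() for k,v in o.items()})
for n in ["side","top"]:
    s=vision.snapshot(n);cv2.imwrite(f"pics/{n}0.png",s["frame"])
    print(n,np.round(s["K"],2).tolist(),np.round(s["world_from_camera"],4).tolist(),[k for k in s])
    np.savez(f"pics/{n}0.npz",K=s["K"],T=s["world_from_camera"])
s=vision.snapshot("wrist");print({k:np.round(v,4).tolist() for k,v in s.items() if k!="frame"})
E
```

```text
{'clock': 0.0, 'qpos': [-1.201, 0.508, -0.238, 1.501, 0.126, 1.149, -0.155], 'dq': [-0.0, -0.001, -0.0, 0.001, -0.002, -0.002, 0.0], 'joint_torque': [-0.0, -62.061, -2.186, -24.967, 0.013, 0.012, -0.0], 'tcp_pos': [0.164, 0.603, 0.23], 'eef_rot': [-0.0, 0.132, 0.991, -0.001], 'force': [0.641, -0.254, -0.438], 'torque': [-0.011, 0.007, 0.047], 'grasp_force': 0.0, 'opening': 0.085}
side [[396.46, 0.0, 254.37], [0.0, 396.46, 195.79], [0.0, 0.0, 1.0]] [[0.9021, 0.2976, -0.3125, 0.1053], [-0.4314, 0.6399, -0.636, -0.6976], [0.0107, 0.7085, 0.7056, 0.9229], [0.0, 0.0, 0.0, 1.0]] ['frame', 'K', 'world_from_camera']
top [[437.88, 0.0, 249.29], [0.0, 437.88, 196.18], [0.0, 0.0, 1.0]] [[-0.0299, 0.9876, -0.1541, 0.3144], [-0.9995, -0.0301, 0.0007, 0.072], [-0.004, 0.1541, 0.9881, 1.1623], [0.0, 0.0, 0.0, 1.0]] ['frame', 'K', 'world_from_camera']
{'K': [[270.513, 0.0, 251.6125], [0.0, 270.513, 193.4171], [0.0, 0.0, 1.0]], 'tool_from_camera': [[-0.0008, 0.9497, 0.3131, 0.0816], [1.0, 0.0005, 0.0011, -0.0], [0.0009, 0.3131, -0.9497, -0.143], [0.0, 0.0, 0.0, 1.0]]}
```

View pics/top0.png

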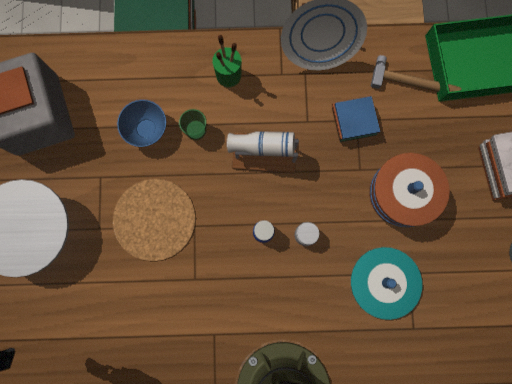

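View pics/side0.png

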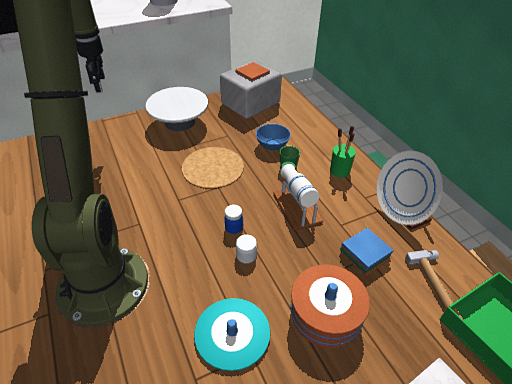

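```bash
cat > h.py <<'E'
import numpy as np,cv2
from scipy.spatial.transform import Rotation as R
def plane(px,K,T,z):
    px=np.atleast_2d(px).astype(float)
    d=np.c_[(px[:,0]-K[0,2])/K[0,0],-(px[:,1]-K[1,2])/K[1,1],-np.ones(len(px))]@T[:3,:3].T
    return T[:3,3]+d*((z-T[2,3])/d[:,2])[:,None]
def proj(P,K,T):
    c=(np.atleast_2d(P)-T[:3,3])@T[:3,:3]
    return np.c_[K[0,2]-K[0,0]*c[:,0]/c[:,2],K[1,2]+K[1,1]*c[:,1]/c[:,2]]
def blob(mask,box):
    m=np.zeros_like(mask);x0,y0,x1,y1=box;m[y0:y1,x0:x1]=mask[y0:y1,x0:x1]
    c=max(cv2.findContours(m,cv2.RETR_EXTERNAL,cv2.CHAIN_APPROX_NONE)[0],key=cv2.contourArea);return cv2.convexHull(c)[:,0]
def circ(p):
    c,r=cv2.minEnclosingCircle(p[:,:2].astype(np.float32));A=np.c_[2*p[:,:2],np.ones(len(p))]
    s=np.linalg.lstsq(A,(p[:,:2]**2).sum(1),rcond=None)[0];return s[:2],np.sqrt(s[2]+s[:2]@s[:2])
def wristT(obs,s):
    T=np.eye(4);q=obs["eef_rot"];T[:3,:3]=R.from_quat([q[1],q[2],q[3],q[0]]).as_matrix();T[:3,3]=obs["tcp_pos"];return T@s["tool_from_camera"]
E
python3 - <<'E'
from h import *
top=cv2.imread("pics/top0.png");side=cv2.imread("pics/side0.png")
t=np.load("pics/top0.npz");s=np.load("pics/side0.npz")
ht=cv2.cvtColor(top,cv2.COLOR_BGR2HSV);hs=cv2.cvtColor(side,cv2.COLOR_BGR2HSV)
for p in [(430,190),(154,220),(120,270),(300,20)]:print(p,ht[p[1],p[0]])
print(hs[320,310],hs[170,215])
white=cv2.inRange(ht,(0,0,120),(180,70,255))
r=blob(white,(385,160,445,215));p=plane(r,t["K"],t["T"],.1);print("whitering top",circ(p))
ws=cv2.inRange(hs,(0,0,120),(180,70,255))
r=blob(ws,(300,270,360,320));p=plane(r,s["K"],s["T"],.1);print("whitering side",circ(p))
red=cv2.inRange(ht,(0,150,70),(9,255,255))
r=blob(red,(365,145,455,235));print("lid top",circ(plane(r,t["K"],t["T"],.1)),r.min(0),r.max(0))
mat=cv2.inRange(ht,(10,80,115),(22,255,255))
r=blob(cv2.morphologyEx(mat,cv2.MORPH_OPEN,np.ones((5,5))),(100,170,205,270));print("mat top",circ(plane(r,t["K"],t["T"],.005)),r.min(0),r.max(0))
# knob tops
print("knob",plane((418,186),t["K"],t["T"],.142),plane((331,285),s["K"],s["T"],.142))
print("vase foot/mouth top",plane([(297,145),(228,142)],t["K"],t["T"],.1))
a=cv2.resize(top[110:180,210:320],None,fx=5,fy=5,interpolation=2);b=cv2.resize(side[150:230,265:335],None,fx=5,fy=5,interpolation=2)
o=np.zeros((400,800,3),np.uint8);o[:350,:440]=a[:,:440];o[:400,450:800]=b;cv2.imwrite("pics/v.png",o)
E
```

```text
(430, 190) [ 20  20 193]
(154, 220) [ 15 131 170]
(120, 270) [ 14 144 124]
(300, 20) [21 24 75]
[  9 168 200] [ 17 129 216]
whitering top (array([ 0.48821185, -0.33085573]), np.float64(0.049732321616961284))
whitering side (array([ 0.48892304, -0.32999337]), np.float64(0.050641999148748645))
lid top (array([ 0.48678782, -0.32827199]), np.float64(0.09017379675328127)) [375 154] [448 225]
mat top (array([0.46139234, 0.33164366]), np.float64(0.1305703232607875)) [101 177] [204 260]
knob [[ 0.48569287 -0.32787849  0.142     ]] [[ 0.48527221 -0.32785048  0.142     ]]
vase foot/mouth top [[ 0.60585718 -0.05176155  0.1       ]
 [ 0.61894622  0.12049934  0.1       ]]
```

View pics/v.png

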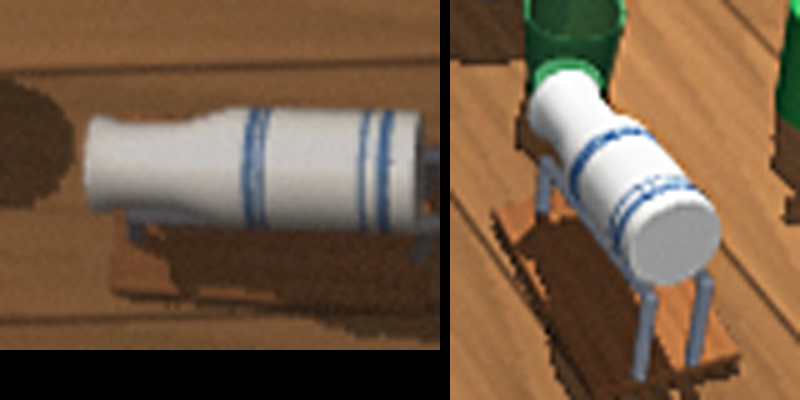

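The top view shows the lid's knob near (416,187), the mat at (154,220), and the vase lying with its mouth to the left (227,143) and its foot at (294,144). The crop confirms this, with the foot facing the side camera. I'll move towards the crock in stages.

```bash
cat > go.py <<'E'
# prints shift (cm) and turn (deg) in tool axes from the present pose to target: go.py x y z [zx zy zz  xx xy xz]
import sys;from h import *;from rig import telemetry
o=telemetry.get_obs();a=np.array(sys.argv[1:],float)
q=o["eef_rot"];Rt=R.from_quat([q[1],q[2],q[3],q[0]]);p=np.array(o["tcp_pos"])
print("t %.2f"%o["clock"],"tcp",np.round(p,4),"x",np.round(Rt.as_matrix()[:,0],3),"z",np.round(Rt.as_matrix()[:,2],3),"F",np.round(o["force"],1),"open %.4f grip %.1f"%(o["opening"],o["grasp_force"]),"q",np.round(o["qpos"],2))
if len(a)>=3: print("shift cm",np.round(100*Rt.inv().apply(a[:3]-p),2))
if len(a)>=9:
    z=a[3:6]/np.linalg.norm(a[3:6]);x=a[6:9]-a[6:9]@z*z;x/=np.linalg.norm(x)
    print("turn deg",np.round((Rt.inv()*R.from_matrix(np.c_[x,np.cross(z,x),z])).as_rotvec(degrees=True),1))
E
python3 - <<'E'
from h import *
t=np.load("pics/top0.npz")
print("mat",plane([(154,220),(113,220),(195,220),(154,180),(154,260)],t["K"],t["T"],.005).round(4).tolist())
f=plane((294,144),t["K"],t["T"],.109)[0];m=plane((227,142.7),t["K"],t["T"],.080)[0]
print(f,m,np.linalg.norm(m-f),"origin",f+(m-f)*50/165)
E
M='[{"xyz":[-36,-37,0],"turn":[0,0,0],"gripper":1}]'
python3 -m inch '[{"xyz":[-4,-4,0],"turn":[0,0,0],"gripper":1},{"xyz":[-8,-8,0],"turn":[0,0,0],"gripper":1},{"xyz":[-36,-37,0],"turn":[0,0,0],"gripper":1},{"xyz":[-36,-37,0],"turn":[0,0,0],"gripper":1},{"xyz":[-36,-37,0],"turn":[0,0,0],"gripper":1},{"xyz":[-36,-37,0],"turn":[0,0,0],"gripper":1},{"xyz":[-36,-37,0],"turn":[0,0,0],"gripper":1},{"xyz":[-36,-37,0],"turn":[0,0,0],"gripper":1}]'
python3 go.py .4 .12 .23
```

```text
mat [[0.4386, 0.326, 0.005], [0.4419, 0.4349, 0.005], [0.4353, 0.2172, 0.005], [0.5468, 0.3264, 0.005], [0.3335, 0.3256, 0.005]]
[ 0.60617157 -0.04340018  0.109     ] [0.62291776 0.1240029  0.08      ] 0.17071973684582156 origin [0.61124617 0.00732803 0.10021212]
clock: 0.82
tcp_pos: [0.3263, 0.31, 0.2313]
eef_rot: [0.0, 0.132, 0.991, 0.0]
force: [1.9, 1.0, -1.1]
opening: 0.0849
grasp_force: 0.0
t 0.82 tcp [0.3263 0.31   0.2313] x [-0.965  0.262 -0.   ] z [ 0.  0. -1.] F [ 1.9  1.  -1.1] open 0.0849 grip 0.0 q [-0.67  0.24 -0.18  1.93  0.05  0.97  0.43]
shift cm [-12.09 -16.41   0.13]
```

```bash

python3 -m inch '[{"xyz":[-12,-16,0],"turn":[0,0,0],"gripper":1},{"xyz":[-12,-16,0],"turn":[0,0,0],"gripper":1},{"xyz":[-12,-16,0],"turn":[0,0,0],"gripper":1},{"xyz":[-12,-16,0],"turn":[0,0,0],"gripper":1},{"xyz":[-12,-16,0],"turn":[0,0,0],"gripper":1},{"xyz":[-17,-26,0],"turn":[0,0,0],"gripper":1},{"xyz":[-17,-26,0],"turn":[0,0,0],"gripper":1},{"xyz":[-17,-26,0],"turn":[0,0,0],"gripper":1}]' >/dev/null
python3 -m inch '[{"xyz":[-14,-30,0],"turn":[0,0,0],"gripper":1},{"xyz":[-14,-30,0],"turn":[0,0,0],"gripper":1},{"xyz":[-14,-30,0],"turn":[0,0,0],"gripper":1},{"xyz":[-14,-30,0],"turn":[0,0,0],"gripper":1},{"xyz":[-14,-30,0],"turn":[0,0,0],"gripper":1},{"xyz":[-14,-30,0],"turn":[0,0,0],"gripper":1},{"xyz":[-14,-30,0],"turn":[0,0,0],"gripper":1},{"xyz":[-14,-30,0],"turn":[0,0,0],"gripper":1}]' >/dev/null
python3 go.py .4868 -.3285 .21
```

```text
t 2.15 tcp [ 0.4782 -0.312   0.2311] x [-0.965  0.262  0.   ] z [-0. -0. -1.] F [1.3 0.5 1. ] open 0.0853 grip 0.0 q [ 0.42  0.42  0.17  1.65 -0.08  1.07  1.92]
shift cm [-1.26 -1.37  2.11]
```

```bash

python3 -m inch '[{"xyz":[-1.3,-1.4,1],"turn":[0,0,0],"gripper":1},{"xyz":[-1.3,-1.4,1],"turn":[0,0,0],"gripper":1},{"xyz":[-1.3,-1.4,1],"turn":[0,0,0],"gripper":1}]' >/dev/null
python3 - <<'E'
from h import *;from rig import telemetry,vision
o=telemetry.get_obs();s=vision.snapshot("wrist");T=wristT(o,s);print(o["tcp_pos"])
cv2.imwrite("pics/w1.png",s["frame"]);np.savez("pics/w1.npz",K=s["K"],T=T)
h=cv2.cvtColor(s["frame"],cv2.COLOR_BGR2HSV)
print("pred knob top",proj([.4868,-.3285,.142],s["K"],T),"ring centre",proj([.4868,-.3285,.1],s["K"],T))
E
```

```text
[ 0.48678865 -0.32712636  0.22002393]
pred knob top [[250.37864777 203.54631246]] ring centre [[250.57115385 189.25996687]]
```

View pics/w1.png

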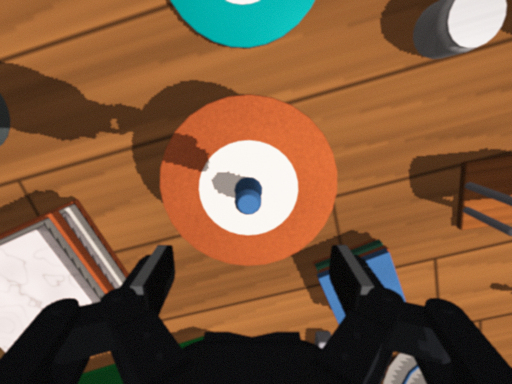

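The wrist view puts the knob top at about (248,202) and the lid ring centre at (248.5,187.5). Both are within 2 px of prediction, so I'll go down and grip.

```bash

python3 -m inch '[{"xyz":[0.1,-0.3,3],"turn":[0,0,0],"gripper":1},{"xyz":[0.1,-0.3,6],"turn":[0,0,0],"gripper":1},{"xyz":[0.1,-0.3,8],"turn":[0,0,0],"gripper":1},{"xyz":[0.1,-0.3,10],"turn":[0,0,0],"gripper":1},{"xyz":[0.1,-0.3,11.2],"turn":[0,0,0],"gripper":1},{"xyz":[0.1,-0.3,11.2],"turn":[0,0,0],"gripper":1}]'
python3 -m inch '[{"xyz":[0,0,0],"turn":[0,0,0],"gripper":0},{"xyz":[0,0,0],"turn":[0,0,0],"gripper":0},{"xyz":[0,0,0],"turn":[0,0,0],"gripper":0},{"xyz":[0,0,0],"turn":[0,0,0],"gripper":0},{"xyz":[0,0,0],"turn":[0,0,0],"gripper":0},{"xyz":[0,0,0],"turn":[0,0,0],"gripper":0},{"xyz":[0,0,0],"turn":[0,0,0],"gripper":0},{"xyz":[0,0,0],"turn":[0,0,0],"gripper":0}]' 50
```

```text
clock: 2.95
tcp_pos: [0.4846, -0.3264, 0.1073]
eef_rot: [-0.002, 0.131, 0.991, 0.001]
force: [-0.1, 1.1, -1.2]
opening: 0.0855
grasp_force: 0.0
clock: 3.62
tcp_pos: [0.486, -0.3295, 0.1104]
eef_rot: [0.001, 0.132, 0.991, -0.0]
force: [-1.5, -0.6, 5.0]
opening: 0.0236
grasp_force: 48.9
```

```bash

python3 -m inch '[{"xyz":[0,0,-0.4],"turn":[0,0,0],"gripper":0},{"xyz":[0,0,-0.8],"turn":[0,0,0],"gripper":0},{"xyz":[0,0,-1.2],"turn":[0,0,0],"gripper":0},{"xyz":[0,0,-1.8],"turn":[0,0,0],"gripper":0},{"xyz":[0,0,-3],"turn":[0,0,0],"gripper":0},{"xyz":[0,0,-5],"turn":[0,0,0],"gripper":0},{"xyz":[0,0,-8],"turn":[0,0,0],"gripper":0},{"xyz":[0,0,-10],"turn":[0,0,0],"gripper":0}]'
python3 -m inch '[{"xyz":[0,0,-1.5],"turn":[0,0,0],"gripper":0},{"xyz":[0,0,-2],"turn":[0,0,0],"gripper":0},{"xyz":[0,0,-2],"turn":[0,0,0],"gripper":0}]'
python3 go.py .42 .12 .23
python3 - <<'E'
from h import *;from rig import telemetry,vision
o=telemetry.get_obs();s=vision.snapshot("wrist");T=wristT(o,s)
w=s["frame"];s=vision.snapshot("side");t=vision.snapshot("top")
np.savez("pics/t2.npz",K=t["K"],T=t["world_from_camera"],f=t["frame"],fs=s["frame"])
o=np.zeros((400,800,3),np.uint8);o[:,:400]=cv2.resize(t["frame"][120:260,340:480],(400,400));o[:,400:]=cv2.resize(s["frame"][200:370,250:420],(400,400));cv2.imwrite("pics/p2.png",o)
E
```

```text
clock: 4.28
tcp_pos: [0.4857, -0.3294, 0.2117]
eef_rot: [0.001, 0.132, 0.991, -0.0]
force: [-0.1, -0.7, -2.8]
opening: 0.0234
grasp_force: 49.4
clock: 4.53
tcp_pos: [0.486, -0.3295, 0.2307]
eef_rot: [0.001, 0.132, 0.991, -0.001]
force: [-0.4, -0.4, -4.4]
opening: 0.023
grasp_force: 49.4
t 4.53 tcp [ 0.486  -0.3295  0.2307] x [-0.965  0.262 -0.002] z [ 0.002 -0.001 -1.   ] F [-0.4 -0.4 -4.4] open 0.0230 grip 49.4 q [ 0.44  0.45  0.17  1.61 -0.08  1.09  1.94]
shift cm [18.14 41.65 -0.  ]
```

View pics/p2.png

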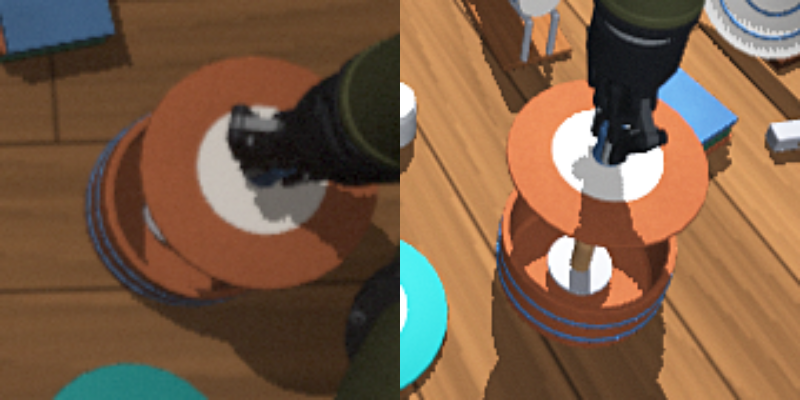

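The lid is in hand and level, clear of the crock. Next I carry it to the mat.

```bash

python3 -m inch '[{"xyz":[0.3,0.8,0],"turn":[0,0,0],"gripper":0},{"xyz":[0.9,2.6,0],"turn":[0,0,0],"gripper":0},{"xyz":[1.8,5.1,0],"turn":[0,0,0],"gripper":0},{"xyz":[2.8,8,0],"turn":[0,0,0],"gripper":0},{"xyz":[3.9,11,0],"turn":[0,0,0],"gripper":0},{"xyz":[4.9,14,0],"turn":[0,0,0],"gripper":0},{"xyz":[6,17,0],"turn":[0,0,0],"gripper":0},{"xyz":[7,20,0],"turn":[0,0,0],"gripper":0}]' 70 >/dev/null
python3 -m inch '[{"xyz":[1.1,3,0],"turn":[0,0,0],"gripper":0},{"xyz":[2.1,6,0],"turn":[0,0,0],"gripper":0},{"xyz":[3.2,9,0],"turn":[0,0,0],"gripper":0},{"xyz":[4.2,12,0],"turn":[0,0,0],"gripper":0},{"xyz":[5.3,15,0],"turn":[0,0,0],"gripper":0},{"xyz":[6.3,18,0],"turn":[0,0,0],"gripper":0},{"xyz":[7.4,21,0],"turn":[0,0,0],"gripper":0},{"xyz":[8.4,24,0],"turn":[0,0,0],"gripper":0}]' >/dev/null
python3 -m inch '[{"xyz":[1.1,3,0],"turn":[0,0,0],"gripper":0},{"xyz":[2.1,6,0],"turn":[0,0,0],"gripper":0},{"xyz":[3.2,9,0],"turn":[0,0,0],"gripper":0},{"xyz":[4,11.5,0],"turn":[0,0,0],"gripper":0},{"xyz":[4.8,13.6,0],"turn":[0,0,0],"gripper":0},{"xyz":[5.4,15.2,0],"turn":[0,0,0],"gripper":0},{"xyz":[5.7,16,0],"turn":[0,0,0],"gripper":0},{"xyz":[5.7,16,0],"turn":[0,0,0],"gripper":0}]'
python3 go.py .4386 .326 .06
python3 - <<'E'
from h import *;from rig import telemetry,vision
o=telemetry.get_obs();w=vision.snapshot("wrist");T=wristT(o,w);s=vision.snapshot("side")
np.savez("pics/w3.npz",K=w["K"],T=T,f=w["frame"])
print(proj([.4386,.326,.005],w["K"],T))
o=np.zeros((400,800,3),np.uint8);o[:384,:512]=w["frame"];o[:288,512:]=cv2.resize(s["frame"][60:240,100:280],(288,288));cv2.imwrite("pics/p3.png",o)
E
```

```text
clock: 6.68
tcp_pos: [0.4376, 0.3073, 0.2284]
eef_rot: [-0.001, 0.13, 0.991, -0.0]
force: [0.2, 1.0, -3.9]
opening: 0.0229
grasp_force: 69.2
t 6.68 tcp [0.4376 0.3073 0.2284] x [-0.966  0.258  0.002] z [-0.002  0.    -1.   ] F [ 0.2  1.  -3.9] open 0.0229 grip 69.2 q [-0.62  0.37 -0.05  1.74  0.02  1.03  0.63]
shift cm [ 0.36  1.84 16.84]
[[265.27730653 163.9954168 ]]
```

View pics/p3.png

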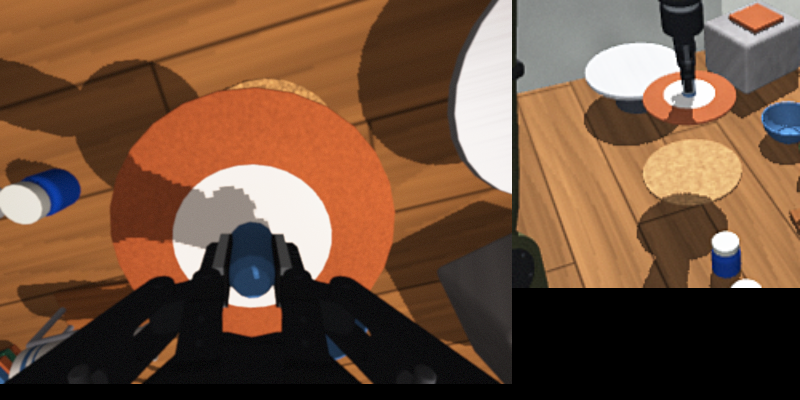

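The lid is level. The mat shows behind it at about (275,90), as predicted, and the side view has the lid above the mat. I'll lower it now.

```bash

python3 -m inch '[{"xyz":[0.2,0.9,1.5],"turn":[0,0,0],"gripper":0},{"xyz":[0.4,1.8,4],"turn":[0,0,0],"gripper":0},{"xyz":[0.4,1.8,7],"turn":[0,0,0],"gripper":0},{"xyz":[0.4,1.8,10],"turn":[0,0,0],"gripper":0},{"xyz":[0.4,1.8,13],"turn":[0,0,0],"gripper":0},{"xyz":[0.4,1.8,15.5],"turn":[0,0,0],"gripper":0},{"xyz":[0.4,1.8,17.5],"turn":[0,0,0],"gripper":0},{"xyz":[0.4,1.8,18.2],"turn":[0,0,0],"gripper":0}]'
python3 -m inch '[{"xyz":[0,0,0.2],"turn":[0,0,0],"gripper":0},{"xyz":[0,0,0.4],"turn":[0,0,0],"gripper":0},{"xyz":[0,0,0.5],"turn":[0,0,0],"gripper":0},{"xyz":[0,0,0.5],"turn":[0,0,0],"gripper":0},{"xyz":[0,0,0.5],"turn":[0,0,0],"gripper":0}]'
python3 go.py .4386 .326 .033
```

```text
clock: 7.45
tcp_pos: [0.4391, 0.3205, 0.0446]
eef_rot: [-0.001, 0.133, 0.991, -0.002]
force: [-0.2, -0.3, -2.5]
opening: 0.0226
grasp_force: 69.2
clock: 7.87
tcp_pos: [0.4404, 0.3239, 0.0434]
eef_rot: [0.001, 0.132, 0.991, 0.001]
force: [-0.3, 0.1, -4.0]
opening: 0.0227
grasp_force: 69.2
t 7.87 tcp [0.4404 0.3239 0.0434] x [-0.965  0.262 -0.001] z [ 0.001  0.001 -1.   ] F [-0.3  0.1 -4. ] open 0.0227 grip 69.2 q [-0.65  0.61 -0.04  1.93  0.04  0.6   0.58]
shift cm [0.23 0.16 1.04]
```

```bash

python3 -m inch '[{"xyz":[0.2,0.2,0.3],"turn":[0,0,0],"gripper":0},{"xyz":[0.2,0.2,0.6],"turn":[0,0,0],"gripper":0},{"xyz":[0.2,0.2,0.7],"turn":[0,0,0],"gripper":0},{"xyz":[0.2,0.2,0.8],"turn":[0,0,0],"gripper":0},{"xyz":[0.2,0.2,0.8],"turn":[0,0,0],"gripper":0}]'
python3 -m inch '[{"xyz":[0,0,0.1],"turn":[0,0,0],"gripper":0},{"xyz":[0,0,0.1],"turn":[0,0,0],"gripper":0}]'
python3 -m inch '[{"xyz":[0,0,0.1],"turn":[0,0,0],"gripper":0},{"xyz":[0,0,0.1],"turn":[0,0,0],"gripper":0}]'
python3 go.py
```

```text
clock: 8.28
tcp_pos: [0.4383, 0.3259, 0.034]
eef_rot: [-0.0, 0.132, 0.991, -0.0]
force: [0.4, 0.1, -2.8]
opening: 0.0228
grasp_force: 69.3
clock: 8.45
tcp_pos: [0.4385, 0.326, 0.0336]
eef_rot: [0.0, 0.132, 0.991, 0.0]
force: [-1.3, -1.2, 1.4]
opening: 0.0228
grasp_force: 69.8
clock: 8.62
tcp_pos: [0.4385, 0.326, 0.0335]
eef_rot: [0.0, 0.132, 0.991, 0.0]
force: [-3.6, -1.6, 12.3]
opening: 0.023
grasp_force: 70.9
t 8.62 tcp [0.4385 0.326  0.0335] x [-0.965  0.262 -0.   ] z [ 0.001  0.    -1.   ] F [-3.6 -1.6 12.3] open 0.0230 grip 70.9 q [-0.66  0.62 -0.04  1.94  0.04  0.58  0.58]
```

```bash

python3 -m inch '[{"xyz":[0,0,-0.1],"turn":[0,0,0],"gripper":0},{"xyz":[0,0,-0.15],"turn":[0,0,0],"gripper":0.2},{"xyz":[0,0,-0.15],"turn":[0,0,0],"gripper":0.4},{"xyz":[0,0,-0.15],"turn":[0,0,0],"gripper":0.6},{"xyz":[0,0,-0.15],"turn":[0,0,0],"gripper":1},{"xyz":[0,0,-0.15],"turn":[0,0,0],"gripper":1},{"xyz":[0,0,-0.15],"turn":[0,0,0],"gripper":1},{"xyz":[0,0,-0.15],"turn":[0,0,0],"gripper":1}]'
python3 -m inch '[{"xyz":[0,0,-1],"turn":[0,0,0],"gripper":1},{"xyz":[0,0,-3],"turn":[0,0,0],"gripper":1},{"xyz":[0,0,-6],"turn":[0,0,0],"gripper":1},{"xyz":[0,0,-9],"turn":[0,0,0],"gripper":1},{"xyz":[0,0,-12],"turn":[0,0,0],"gripper":1},{"xyz":[0,0,-16],"turn":[0,0,0],"gripper":1},{"xyz":[0,0,-20],"turn":[0,0,0],"gripper":1},{"xyz":[0,0,-20],"turn":[0,0,0],"gripper":1}]'
python3 go.py .603 -.069 .20 .064 .640 -.766 .076 .762 .643
python3 - <<'E'
from h import *;from rig import vision
s=vision.snapshot("top");cv2.imwrite("pics/t4.png",s["frame"]);K,T=s["K"],s["world_from_camera"]
h=cv2.cvtColor(s["frame"],cv2.COLOR_BGR2HSV)
t=h[180:260,110:200];m=cv2.inRange(h,(0,150,70),(10,255,255));
try:
  r=blob(m,(100,165,210,275));print("lid",circ(plane(r,K,T,.023)),r.min(0),r.max(0))
except Exception as e:print(e)
E
```

```text
clock: 9.28
tcp_pos: [0.4385, 0.3261, 0.0338]
eef_rot: [0.0, 0.132, 0.991, 0.0]
force: [1.0, 0.3, 1.0]
opening: 0.0853
grasp_force: 0.0
clock: 9.95
tcp_pos: [0.4411, 0.3281, 0.2425]
eef_rot: [0.004, 0.132, 0.991, 0.005]
force: [1.7, 0.0, 0.9]
opening: 0.0854
grasp_force: 0.0
t 9.95 tcp [0.4411 0.3281 0.2425] x [-0.965  0.262 -0.008] z [ 0.01   0.008 -1.   ] F [1.7 0.  0.9] open 0.0854 grip 0.0 q [-0.65  0.37 -0.05  1.7   0.02  1.06  0.6 ]
shift cm [-26.   -34.12   4.09]
turn deg [-27.3  33.   77.3]
lid (array([0.44514467, 0.31683798]), np.float64(0.08503920716190057)) [130 185] [187 252]
```

```bash

python3 -m inch '[{"xyz":[-1,-1.5,0],"turn":[-1.7,2,4.8],"gripper":1},{"xyz":[-3,-4,0],"turn":[-3.5,4.1,9.6],"gripper":1},{"xyz":[-5,-6.5,0],"turn":[-5.2,6.2,14.5],"gripper":1},{"xyz":[-7,-9,0],"turn":[-6.9,8.3,19.3],"gripper":1},{"xyz":[-9,-12,0],"turn":[-8.5,10.3,24.1],"gripper":1},{"xyz":[-11,-14.5,0],"turn":[-10.2,12.4,29],"gripper":1},{"xyz":[-13,-17,0],"turn":[-11.9,14.4,33.8],"gripper":1},{"xyz":[-15,-20,0],"turn":[-13.6,16.5,38.6],"gripper":1}]'
python3 go.py .603 -.069 .20 .064 .640 -.766 .076 .762 .643
```

```text
clock: 10.67
tcp_pos: [0.531, 0.0932, 0.2339]
eef_rot: [-0.125, 0.449, 0.874, 0.134]
force: [0.7, 1.3, 0.4]
opening: 0.0853
grasp_force: 0.0
t 10.67 tcp [0.531  0.0932 0.2339] x [-0.565  0.752  0.339] z [-0.098  0.347 -0.933] F [0.7 1.3 0.4] open 0.0853 grip 0.0 q [-0.04  0.43  0.07  1.69 -0.42  1.17  0.85]
shift cm [-17.41  -3.6   -3.18]
turn deg [-14.2  16.7  38.2]
```

```bash

python3 -m inch '[{"xyz":[-3,-0.5,-1.5],"turn":[-2.2,2.6,6],"gripper":1},{"xyz":[-6,-1,-2.5],"turn":[-4.4,5.2,12],"gripper":1},{"xyz":[-9,-1.8,-3.2],"turn":[-6.6,7.8,17.8],"gripper":1},{"xyz":[-12,-2.5,-3.2],"turn":[-8.8,10.3,23.6],"gripper":1},{"xyz":[-15,-3.1,-3.2],"turn":[-11,12.9,29.5],"gripper":1},{"xyz":[-17.4,-3.6,-3.2],"turn":[-13.2,15.5,35.4],"gripper":1},{"xyz":[-17.4,-3.6,-3.2],"turn":[-14.2,16.7,38.2],"gripper":1},{"xyz":[-17.4,-3.6,-3.2],"turn":[-14.2,16.7,38.2],"gripper":1}]'
python3 -m inch '[{"xyz":[0,0,0],"turn":[0,0,0],"gripper":1},{"xyz":[0,0,0],"turn":[0,0,0],"gripper":1}]' >/dev/null
python3 go.py .603 -.069 .18 .064 .640 -.766 .076 .762 .643
python3 - <<'E'
from h import *;from rig import telemetry,vision
o=telemetry.get_obs();w=vision.snapshot("wrist");T=wristT(o,w)
np.savez("pics/w5.npz",K=w["K"],T=T,f=w["frame"])
s=vision.snapshot("top");K,Tt=s["K"],s["world_from_camera"];h=cv2.cvtColor(s["frame"],cv2.COLOR_BGR2HSV)
r=blob(cv2.inRange(h,(0,150,70),(10,255,255)),(100,165,210,275));print("lid",circ(plane(r,K,Tt,.023)),r.min(0),r.max(0))
V=np.array([.098,.980,-.174]);O=np.array([.6112,.0073,.1])
for d in(-.05,0,.045,.115):print(d,proj(O+d*V,w["K"],T).round(1))
o=np.zeros((400,800,3),np.uint8);o[:384,:512]=w["frame"];o[:288,512:]=cv2.resize(s["frame"][150:294,90:234],(288,288));cv2.imwrite("pics/p5.png",o)
E
```

```text
clock: 11.33
tcp_pos: [0.602, -0.0715, 0.1983]
eef_rot: [-0.23, 0.699, 0.628, 0.252]
force: [-0.5, 0.2, 0.0]
opening: 0.0856
grasp_force: 0.0
t 11.50 tcp [ 0.6033 -0.0666  0.2013] x [0.07  0.764 0.641] z [ 0.062  0.638 -0.767] F [-0.1  0.2  0. ] open 0.0855 grip 0.0 q [ 0.34  0.65  0.17  1.57 -0.76  1.33  0.74]
shift cm [-1.55 -0.02  1.48]
turn deg [-0.1  0.1  0.4]
lid (array([0.44121678, 0.32455381]), np.float64(0.09006374935541953)) [119 185] [187 253]
-0.05 [[253.3 238.4]]
0 [[253.4 193.5]]
0.045 [[253.5 159.6]]
0.115 [[253.6 116.1]]
```

View pics/p5.png

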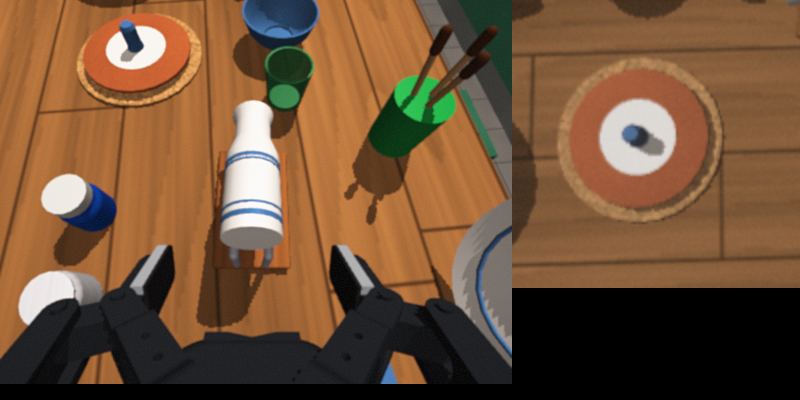

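The lid lies centred on the mat in the top crop. In the wrist view the vase foot centre is at (252,239) and the lip at (253,110), as predicted. I'll approach along the tool axis.

```bash
python3 go.py .6106 .0064 .089
```

```text
t 11.60 tcp [ 0.6036 -0.0664  0.2017] x [0.069 0.765 0.641] z [ 0.062  0.638 -0.768] F [-0.2 -0.4  0.5] open 0.0851 grip 0.0 q [ 0.34  0.65  0.17  1.57 -0.76  1.33  0.74]
shift cm [-1.600e+00 -1.000e-02  1.334e+01]
```

```bash

python3 -m inch '[{"xyz":[-0.8,0,2],"turn":[0,0,0],"gripper":1},{"xyz":[-1.6,0,4.5],"turn":[0,0,0],"gripper":1},{"xyz":[-1.6,0,7],"turn":[0,0,0],"gripper":1},{"xyz":[-1.6,0,9],"turn":[0,0,0],"gripper":1},{"xyz":[-1.6,0,10.5],"turn":[0,0,0],"gripper":1},{"xyz":[-1.6,0,11.3],"turn":[0,0,0],"gripper":1},{"xyz":[-1.6,0,11.3],"turn":[0,0,0],"gripper":1},{"xyz":[-1.6,0,11.3],"turn":[0,0,0],"gripper":1}]'
python3 go.py .6106 .0064 .089
python3 - <<'E'
from h import *;from rig import telemetry,vision
o=telemetry.get_obs();w=vision.snapshot("wrist");s=vision.snapshot("side")
o=np.zeros((400,800,3),np.uint8);o[:384,:512]=w["frame"];o[:288,512:]=cv2.resize(s["frame"][110:254,230:374],(288,288));cv2.imwrite("pics/p6.png",o)
E
```

```text
clock: 12.27
tcp_pos: [0.6095, -0.008, 0.1044]
eef_rot: [-0.228, 0.695, 0.633, 0.253]
force: [0.0, -0.6, 0.7]
opening: 0.0853
grasp_force: 0.0
t 12.27 tcp [ 0.6095 -0.008   0.1044] x [0.072 0.765 0.641] z [ 0.063  0.637 -0.768] F [ 0.  -0.6  0.7] open 0.0853 grip 0.0 q [ 0.27  0.74  0.12  1.71 -0.86  1.11  0.84]
shift cm [ 0.13 -0.03  2.11]
```

View pics/p6.png

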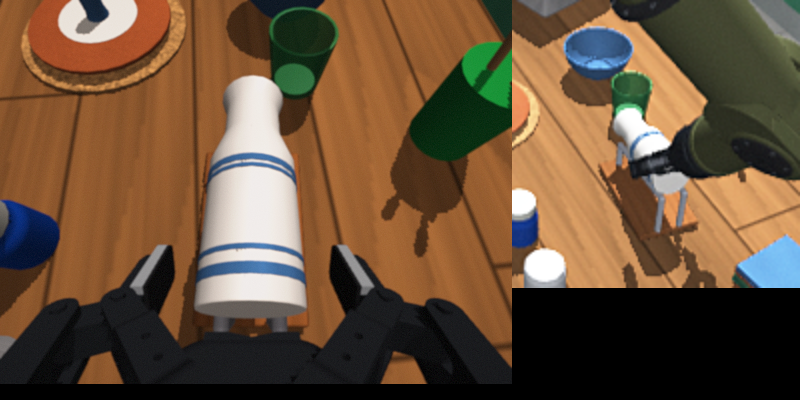

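```bash

python3 -m inch '[{"xyz":[0.1,0,0.6],"turn":[0,0,0],"gripper":1},{"xyz":[0.1,0,1.2],"turn":[0,0,0],"gripper":1},{"xyz":[0.1,0,1.7],"turn":[0,0,0],"gripper":1},{"xyz":[0.1,0,2],"turn":[0,0,0],"gripper":1},{"xyz":[0.1,0,2],"turn":[0,0,0],"gripper":1},{"xyz":[0.1,0,2],"turn":[0,0,0],"gripper":1}]'
python3 -m inch '[{"xyz":[0,0,0],"turn":[0,0,0],"gripper":0.7},{"xyz":[0,0,0],"turn":[0,0,0],"gripper":0.6},{"xyz":[0,0,0],"turn":[0,0,0],"gripper":0.5},{"xyz":[0,0,0],"turn":[0,0,0],"gripper":0.4},{"xyz":[0,0,0],"turn":[0,0,0],"gripper":0.4},{"xyz":[0,0,0],"turn":[0,0,0],"gripper":0.4},{"xyz":[0,0,0],"turn":[0,0,0],"gripper":0.4}]' 60
python3 go.py .6106 .0064 .089
```

```text
clock: 12.87
tcp_pos: [0.6105, 0.0053, 0.0888]
eef_rot: [-0.229, 0.696, 0.632, 0.253]
force: [-0.3, -1.0, -0.3]
opening: 0.0853
grasp_force: 0.0
clock: 13.45
tcp_pos: [0.6103, 0.005, 0.0893]
eef_rot: [-0.229, 0.696, 0.632, 0.253]
force: [-3.6, -1.8, 5.7]
opening: 0.0588
grasp_force: 64.6
t 13.45 tcp [0.6103 0.005  0.0893] x [0.073 0.764 0.641] z [ 0.063  0.638 -0.768] F [-3.6 -1.8  5.7] open 0.0588 grip 64.6 q [ 0.26  0.75  0.11  1.73 -0.88  1.08  0.85]
shift cm [0.09 0.02 0.11]
```

```bash

python3 -m inch '[{"xyz":[0.3,0,-0.4],"turn":[0,0,0],"gripper":0.4},{"xyz":[0.9,0,-1.1],"turn":[0,0,0],"gripper":0.4},{"xyz":[1.9,0,-2.3],"turn":[0,0,0],"gripper":0.4},{"xyz":[3.5,0,-4.2],"turn":[0,0,0],"gripper":0.4},{"xyz":[5.4,0,-6.5],"turn":[0,0,0],"gripper":0.4},{"xyz":[7.3,0,-8.8],"turn":[0,0,0],"gripper":0.4},{"xyz":[9.2,0,-11.1],"turn":[0,0,0],"gripper":0.4},{"xyz":[10.5,0,-12.6],"turn":[0,0,0],"gripper":0.4}]'
python3 go.py
python3 - <<'E'
from h import *;from rig import telemetry,vision
t=vision.snapshot("top");s=vision.snapshot("side")
np.savez("pics/c7.npz",Kt=t["K"],Tt=t["world_from_camera"],Ks=s["K"],Ts=s["world_from_camera"],t=t["frame"],s=s["frame"])
print("pred tip",proj([.4868,-.3285,.078],t["K"],t["world_from_camera"]),proj([.4868,-.3285,.078],s["K"],s["world_from_camera"]))
o=np.zeros((400,800,3),np.uint8);o[:,:400]=cv2.resize(t["frame"][140:240,360:460],(400,400),interpolation=2);o[:,400:]=cv2.resize(s["frame"][255:355,280:380],(400,400),interpolation=2);cv2.imwrite("pics/p7.png",o)
E
```

```text
clock: 14.12
tcp_pos: [0.6108, 0.0046, 0.2573]
eef_rot: [-0.227, 0.696, 0.632, 0.254]
force: [0.2, 0.0, -4.4]
opening: 0.0587
grasp_force: 65.1
t 14.12 tcp [0.6108 0.0046 0.2573] x [0.071 0.765 0.64 ] z [ 0.066  0.636 -0.769] F [ 0.2  0.  -4.4] open 0.0587 grip 65.1 q [ 0.23  0.56  0.16  1.58 -0.78  1.33  0.6 ]
pred tip [[408.5949624 190.0762995]] [[327.75805225 299.6595449 ]]
```

View pics/p7.png

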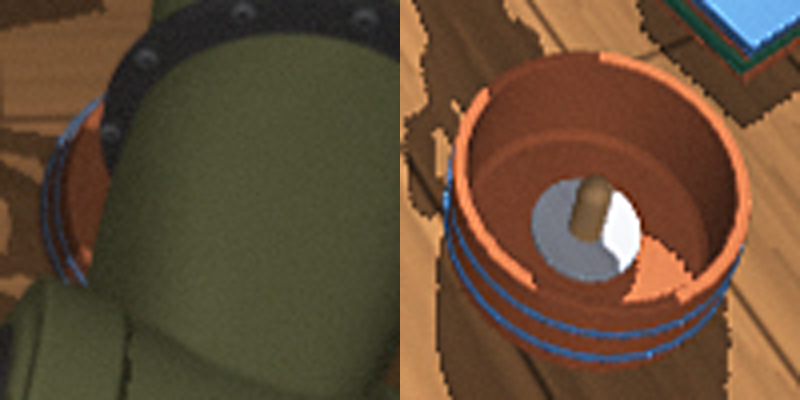

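```bash
python3 - <<'E'
from h import *
d=np.load("pics/c7.npz");K,T=d["Ks"],d["Ts"]
u=lambda a,b:((a-400)/4+280-.4,b/4+255-.4)
print("tip",plane(u(595,184),K,T,.078).round(4))
h=cv2.cvtColor(d["s"],cv2.COLOR_BGR2HSV)
pts=[u(455,165),u(470,125),u(750,185),u(742,140),u(610,52),u(690,75),u(560,56),u(735,255)]
print("rim",circ(plane(pts,K,T,.09)))
for z in (.015,.025,.035,.045):print(z,plane(u(586,230),K,T,z).round(4),circ(plane([u(531,230),u(641,230),u(586,178),u(586,283)],K,T,z))[1])
t=np.load("pics/t2.npz");
V=np.array([.098,.980,-.174]);O=np.array([.6112,.0073,.1]);tcp=np.array([.6103,.005,.0893])
x=np.array([.073,.764,.641]);z=np.array([.063,.638,-.768]);y=np.cross(z,x);M=np.c_[x,y,z]
print("origin in tool",M.T@(O-tcp),"axis in tool",M.T@V,"mouth",M.T@(O+.115*V-tcp))
E
```

```text
tip [[ 0.4867 -0.3312  0.078 ]]
rim (array([ 0.49266155, -0.33140163]), np.float64(0.08627088644542877))
0.015 [[ 0.4922 -0.3289  0.015 ]] 0.03553402209903239
0.025 [[ 0.4879 -0.3329  0.025 ]] 0.0351426135866865
0.035 [[ 0.4836 -0.337   0.035 ]] 0.03475120507433934
0.045 [[ 0.4794 -0.3411  0.045 ]] 0.03435979656199006
origin in tool [ 0.0086816   0.00069098 -0.0066935 ] axis in tool [0.64434    0.00279043 0.765046  ] mouth [0.0827807  0.00101188 0.08128679]
```

```bash
python3 go.py .56 -.14 .275 0 0 -1 .0995 .995 0
```

```text
t 14.22 tcp [0.6118 0.0047 0.258 ] x [0.068 0.766 0.64 ] z [ 0.069  0.636 -0.769] F [ 0.4  0.2 -5.4] open 0.0582 grip 65.1 q [ 0.23  0.56  0.16  1.58 -0.78  1.33  0.6 ]
shift cm [-10.34  -3.74 -10.86]
turn deg [  0.4 -39.8   0.3]
```

```bash

python3 -m inch '[{"xyz":[-0.4,-0.2,-0.6],"turn":[0,-2,0],"gripper":0.4},{"xyz":[-1.3,-0.6,-2],"turn":[0,-7,0],"gripper":0.4},{"xyz":[-2.8,-1.1,-3.6],"turn":[0,-12.5,0],"gripper":0.4},{"xyz":[-4.3,-1.6,-5],"turn":[0,-18,0],"gripper":0.4},{"xyz":[-5.8,-2.1,-6.6],"turn":[0,-23.5,0],"gripper":0.4},{"xyz":[-7.3,-2.7,-8],"turn":[0,-29,0],"gripper":0.4},{"xyz":[-8.8,-3.2,-9.4],"turn":[0,-34.5,0],"gripper":0.4},{"xyz":[-10.3,-3.7,-10.9],"turn":[0,-39.8,0],"gripper":0.4}]' 80
python3 go.py .485 -.342 .275 -.064 -.640 -.766 .076 .762 -.643
```

```text
clock: 14.88
tcp_pos: [0.5584, -0.1399, 0.2705]
eef_rot: [0.001, 0.74, 0.672, -0.001]
force: [1.0, 1.1, -5.4]
opening: 0.0582
grasp_force: 89.7
t 14.88 tcp [ 0.5584 -0.1399  0.2705] x [ 0.096  0.995 -0.003] z [ 0.    -0.003 -1.   ] F [ 1.   1.1 -5.4] open 0.0582 grip 89.7 q [-0.07  0.42  0.41  1.58 -0.17  1.18  0.28]
shift cm [-20.82  -5.36  -0.39]
turn deg [  0.1 -39.9   0.2]
```

```bash

python3 -m inch '[{"xyz":[-2,-0.5,0],"turn":[0,-5.5,0],"gripper":0.4},{"xyz":[-5,-1.3,0],"turn":[0,-11,0],"gripper":0.4},{"xyz":[-8,-2,-0.1],"turn":[0,-16.5,0],"gripper":0.4},{"xyz":[-11,-2.8,-0.2],"turn":[0,-22,0],"gripper":0.4},{"xyz":[-14,-3.6,-0.3],"turn":[0,-27.5,0],"gripper":0.4},{"xyz":[-17,-4.4,-0.4],"turn":[0,-33,0],"gripper":0.4},{"xyz":[-19.5,-5,-0.4],"turn":[0,-38,0],"gripper":0.4},{"xyz":[-20.8,-5.4,-0.4],"turn":[0,-39.9,0],"gripper":0.4}]'
python3 -m inch '[{"xyz":[0,0,0],"turn":[0,0,0],"gripper":0.4},{"xyz":[0,0,0],"turn":[0,0,0],"gripper":0.4}]' >/dev/null
python3 go.py .485 -.342 .275 -.064 -.640 -.766 .076 .762 -.643
```

```text
clock: 15.55
tcp_pos: [0.4834, -0.3411, 0.2726]
eef_rot: [0.229, 0.695, 0.632, -0.254]
force: [-0.8, -0.0, -5.4]
opening: 0.0579
grasp_force: 89.8
t 15.72 tcp [ 0.4849 -0.3402  0.2733] x [ 0.074  0.766 -0.639] z [-0.062 -0.636 -0.769] F [ 0.5 -0.3 -4.6] open 0.0580 grip 89.7 q [-0.33  0.47  0.75  1.85  0.5   0.82 -0.08]
shift cm [-0.24  0.03 -0.02]
turn deg [ 0.1 -0.3  0.1]
```

```bash
python3 - <<'E'
from h import *;from rig import telemetry,vision
o=telemetry.get_obs();w=vision.snapshot("wrist");t=vision.snapshot("top");s=vision.snapshot("side");Tw=wristT(o,w)
np.savez("pics/c8.npz",Kt=t["K"],Tt=t["world_from_camera"],Ks=s["K"],Ts=s["world_from_camera"],t=t["frame"],s=s["frame"],w=w["frame"],Kw=w["K"],Tw=Tw)
q=o["eef_rot"];M=R.from_quat([q[1],q[2],q[3],q[0]]).as_matrix();p=np.array(o["tcp_pos"])
m=p+M@[.0828,.001,.0813];print("mouth",m,"foot",p+M@(np.array([.0087,.0007,-.0067])-.05*np.array([.644,.003,.765])))
P=np.array([.487,-.331,.078])
for n,K,T in(("w",w["K"],Tw),("s",s["K"],s["world_from_camera"]),("t",t["K"],t["world_from_camera"])):print(n,"mouth",proj(m,K,T).round(1),"tip",proj(P,K,T).round(1))
o=np.zeros((600,800,3),np.uint8);o[:,:400]=cv2.resize(s["frame"][205:355,280:380],(400,600),interpolation=2);o[:300,400:]=cv2.resize(w["frame"],(400,300));o[300:,400:]=cv2.resize(t["frame"][140:240,340:473],(400,300),interpolation=2);cv2.imwrite("pics/p8.png",o)
E
```

```text
mouth [ 0.48693097 -0.3286542   0.15783995] foot [ 0.48645535 -0.32969385  0.32287827]
w mouth [[254.4 100.6]] tip [[254.4  46.4]]
s mouth [[332.9 281.1]] tip [[328.4 300.5]]
t mouth [[420.8 184.3]] tip [[409.6 190. ]]
```

View pics/p8.png

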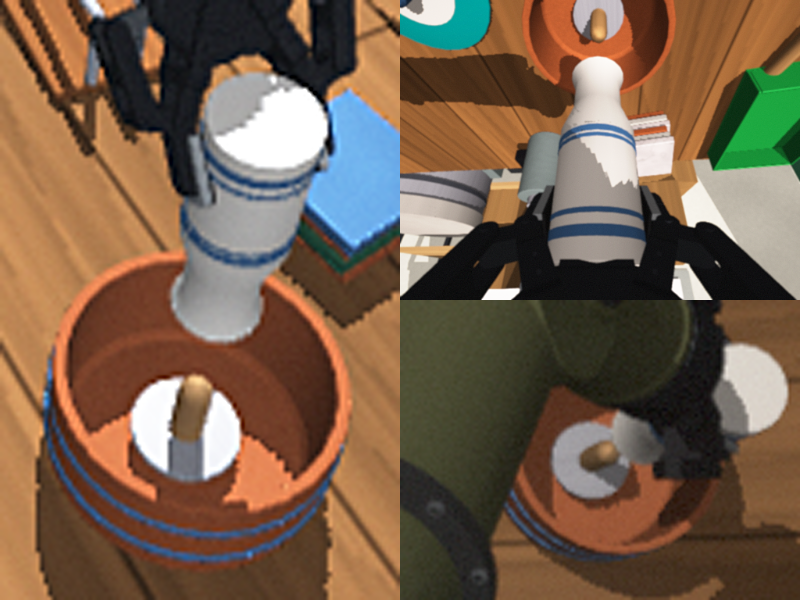

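This is my last view. In the side crop the lip centre is at about (217,309) and the peg tip at (197,384), matching their predicted pixels to within 1 px. In the wrist crop the lip (598) and peg (599) line up. I'll lower the vase.

```bash

python3 -m inch '[{"xyz":[0.5,0,0.8],"turn":[0,0,0],"gripper":0.4},{"xyz":[1.5,0,1.9],"turn":[0,0,0],"gripper":0.4},{"xyz":[2.6,0,3.2],"turn":[0,0,0],"gripper":0.4},{"xyz":[3.5,0,4.3],"turn":[0,0,0],"gripper":0.4},{"xyz":[4.2,0,5.2],"turn":[0,0,0],"gripper":0.4},{"xyz":[4.6,0,5.7],"turn":[0,0,0],"gripper":0.4},{"xyz":[4.6,0,5.7],"turn":[0,0,0],"gripper":0.4},{"xyz":[4.6,0,5.7],"turn":[0,0,0],"gripper":0.4}]'
python3 go.py .4845 -.3415 .1455 -.064 -.640 -.766 .076 .762 -.643
python3 - <<'E'
from h import *;from rig import telemetry,vision
o=telemetry.get_obs();q=o["eef_rot"];M=R.from_quat([q[1],q[2],q[3],q[0]]).as_matrix();print("mouth",np.array(o["tcp_pos"])+M@[.0828,.001,.0813],np.round(o["torque"],2))
E
```

```text
clock: 16.53
tcp_pos: [0.4853, -0.3428, 0.2012]
eef_rot: [0.229, 0.696, 0.632, -0.252]
force: [1.0, -1.0, -3.8]
opening: 0.0584
grasp_force: 89.7
t 16.53 tcp [ 0.4853 -0.3428  0.2012] x [ 0.075  0.764 -0.641] z [-0.061 -0.638 -0.768] F [ 1.  -1.  -3.8] open 0.0584 grip 89.7 q [-0.31  0.58  0.74  1.94  0.5   0.65 -0.17]
shift cm [ 3.66 -0.1   4.2 ]
turn deg [ 0.1 -0.2  0.1]
mouth [ 0.4875657  -0.33148833  0.08568906] [ 1.23 -0.15  0.01]
```

```bash

python3 -m inch '[{"xyz":[0.3,-0.05,0.25],"turn":[0,0,0],"gripper":0.4},{"xyz":[0.6,-0.1,0.6],"turn":[0,0,0],"gripper":0.4},{"xyz":[0.9,-0.1,0.95],"turn":[0,0,0],"gripper":0.4},{"xyz":[1.2,-0.1,1.3],"turn":[0,0,0],"gripper":0.4},{"xyz":[1.5,-0.1,1.65],"turn":[0,0,0],"gripper":0.4},{"xyz":[1.8,-0.1,2],"turn":[0,0,0],"gripper":0.4},{"xyz":[2.1,-0.1,2.4],"turn":[0,0,0],"gripper":0.4},{"xyz":[2.1,-0.1,2.4],"turn":[0,0,0],"gripper":0.4}]' | egrep "tcp|^force"
python3 -m inch '[{"xyz":[0.06,0,0.08],"turn":[0,0,0],"gripper":0.4},{"xyz":[0.13,0,0.15],"turn":[0,0,0],"gripper":0.4},{"xyz":[0.19,0,0.23],"turn":[0,0,0],"gripper":0.4},{"xyz":[0.26,0,0.31],"turn":[0,0,0],"gripper":0.4},{"xyz":[0.26,0,0.31],"turn":[0,0,0],"gripper":0.4}]' | egrep "tcp|^force"
python3 go.py
```

```text
tcp_pos: [0.4841, -0.3415, 0.1682]
force: [0.2, 0.2, -4.5]
tcp_pos: [0.4844, -0.3418, 0.1652]
force: [1.2, 0.4, -4.9]
t 17.62 tcp [ 0.4844 -0.3418  0.1652] x [ 0.075  0.764 -0.641] z [-0.061 -0.638 -0.768] F [ 1.2  0.4 -4.9] open 0.0579 grip 89.7 q [-0.3   0.64  0.75  1.98  0.51  0.56 -0.21]
```

```bash

python3 -m inch '[{"xyz":[0.06,0,0.08],"turn":[0,0,0],"gripper":0.4},{"xyz":[0.13,0,0.15],"turn":[0,0,0],"gripper":0.4},{"xyz":[0.19,0,0.23],"turn":[0,0,0],"gripper":0.4},{"xyz":[0.26,0,0.31],"turn":[0,0,0],"gripper":0.4},{"xyz":[0.26,0,0.31],"turn":[0,0,0],"gripper":0.4}]' | egrep "tcp|^force"
python3 -m inch '[{"xyz":[0.06,0,0.08],"turn":[0,0,0],"gripper":0.4},{"xyz":[0.13,0,0.15],"turn":[0,0,0],"gripper":0.4},{"xyz":[0.19,0,0.23],"turn":[0,0,0],"gripper":0.4},{"xyz":[0.26,0,0.31],"turn":[0,0,0],"gripper":0.4},{"xyz":[0.26,0,0.31],"turn":[0,0,0],"gripper":0.4}]' | egrep "tcp|^force"
```

```text
tcp_pos: [0.4843, -0.3417, 0.161]
force: [-0.8, -0.3, -4.9]
tcp_pos: [0.4843, -0.3417, 0.1569]
force: [-0.1, -1.0, -4.8]
```

```bash

python3 -m inch '[{"xyz":[0.06,0,0.08],"turn":[0,0,0],"gripper":0.4},{"xyz":[0.13,0,0.15],"turn":[0,0,0],"gripper":0.4},{"xyz":[0.19,0,0.23],"turn":[0,0,0],"gripper":0.4},{"xyz":[0.26,0,0.31],"turn":[0,0,0],"gripper":0.4},{"xyz":[0.26,0,0.31],"turn":[0,0,0],"gripper":0.4}]' | egrep "tcp|^force"; python3 go.py
```

```text
tcp_pos: [0.4843, -0.3417, 0.1529]
force: [0.4, -0.0, -4.2]
t 18.87 tcp [ 0.4843 -0.3417  0.1529] x [ 0.075  0.764 -0.641] z [-0.061 -0.638 -0.768] F [ 0.4 -0.  -4.2] open 0.0582 grip 89.7 q [-0.3   0.66  0.75  1.99  0.51  0.53 -0.23]
```

```bash

python3 -m inch '[{"xyz":[0.06,0,0.08],"turn":[0,0,0],"gripper":0.4},{"xyz":[0.13,0,0.15],"turn":[0,0,0],"gripper":0.4},{"xyz":[0.19,0,0.23],"turn":[0,0,0],"gripper":0.4},{"xyz":[0.26,0,0.31],"turn":[0,0,0],"gripper":0.4},{"xyz":[0.26,0,0.31],"turn":[0,0,0],"gripper":0.4}]' | egrep "tcp|^force"
python3 -m inch '[{"xyz":[0.06,0,0.08],"turn":[0,0,0],"gripper":0.4},{"xyz":[0.13,0,0.15],"turn":[0,0,0],"gripper":0.4},{"xyz":[0.13,0,0.15],"turn":[0,0,0],"gripper":0.4}]' | egrep "tcp|^force"
```

```text
tcp_pos: [0.4843, -0.3417, 0.1488]
force: [-0.3, -0.4, -4.3]
tcp_pos: [0.4844, -0.3417, 0.1469]
force: [0.5, -0.3, -5.6]
```

```bash

python3 -m inch '[{"xyz":[0.06,0,0.08],"turn":[0,0,0],"gripper":0.4},{"xyz":[0.13,0,0.15],"turn":[0,0,0],"gripper":0.4},{"xyz":[0.13,0,0.15],"turn":[0,0,0],"gripper":0.4}]' | egrep "tcp|^force"
```

```text
tcp_pos: [0.4843, -0.3416, 0.1449]
force: [0.3, -0.1, -4.2]
```

Mouth is now near z = 29 mm. I'll continue in 2 mm calls.

```bash

python3 -m inch '[{"xyz":[0.06,0,0.08],"turn":[0,0,0],"gripper":0.4},{"xyz":[0.13,0,0.15],"turn":[0,0,0],"gripper":0.4},{"xyz":[0.13,0,0.15],"turn":[0,0,0],"gripper":0.4}]' | egrep "tcp|^force"
```

```text
tcp_pos: [0.4844, -0.3416, 0.1429]
force: [0.5, 0.2, -5.0]
```

```bash

python3 -m inch '[{"xyz":[0.06,0,0.08],"turn":[0,0,0],"gripper":0.4},{"xyz":[0.13,0,0.15],"turn":[0,0,0],"gripper":0.4},{"xyz":[0.13,0,0.15],"turn":[0,0,0],"gripper":0.4}]' | egrep "tcp|^force"
```

```text
tcp_pos: [0.4844, -0.3425, 0.1425]
force: [-1.4, 4.2, 8.4]
```

```bash

python3 -m inch '[{"xyz":[-0.03,0,-0.04],"turn":[0,0,0],"gripper":0.4},{"xyz":[-0.03,0,-0.04],"turn":[0,0,0],"gripper":0.4},{"xyz":[-0.03,0,-0.04],"turn":[0,0,0],"gripper":0.4}]' 30 
python3 go.py
```

```text
clock: 20.53
tcp_pos: [0.4844, -0.3422, 0.1425]
eef_rot: [0.23, 0.696, 0.631, -0.252]
force: [-1.5, 2.4, 7.0]
opening: 0.0582
grasp_force: 90.8
t 20.53 tcp [ 0.4844 -0.3422  0.1425] x [ 0.076  0.763 -0.642] z [-0.061 -0.639 -0.767] F [-1.5  2.4  7. ] open 0.0582 grip 90.8 q [-0.3   0.68  0.75  2.    0.51  0.51 -0.24]
```

```bash

python3 -m inch '[{"xyz":[-0.02,0,-0.02],"turn":[0,0,0],"gripper":0.4},{"xyz":[-0.02,0,-0.02],"turn":[0,0,0],"gripper":0.7},{"xyz":[-0.02,0,-0.02],"turn":[0,0,0],"gripper":0.8},{"xyz":[-0.02,0,-0.02],"turn":[0,0,0],"gripper":0.9},{"xyz":[-0.02,0,-0.02],"turn":[0,0,0],"gripper":1},{"xyz":[-0.02,0,-0.02],"turn":[0,0,0],"gripper":1},{"xyz":[-0.02,0,-0.02],"turn":[0,0,0],"gripper":1},{"xyz":[-0.02,0,-0.02],"turn":[0,0,0],"gripper":1}]' 
python3 - <<'E'
from h import *;from rig import vision
s=vision.snapshot("side");K,T=s["K"],s["world_from_camera"];np.savez("pics/c9.npz",s=s["frame"])
h=cv2.cvtColor(s["frame"],cv2.COLOR_BGR2HSV);m=cv2.inRange(h,(0,0,90),(180,60,255))
P=np.array([.487,-.331,0.]);f=P+[0,0,.19]
print("foot pred",proj(f,K,T)); r=blob(m,(300,225,375,305));print(r.min(0),r.max(0))
E
```

```text
clock: 21.2
tcp_pos: [0.4844, -0.3417, 0.1419]
eef_rot: [0.23, 0.696, 0.632, -0.252]
force: [-0.2, 0.7, -0.3]
opening: 0.085
grasp_force: 0.0
foot pred [[335.67873496 273.80301679]]
[322 262] [349 287]
```

The vase stands free, with its foot within 1 px of where it should be. I'll retreat along the tool axis.

```bash

python3 -m inch '[{"xyz":[0,0,-0.6],"turn":[0,0,0],"gripper":1},{"xyz":[0,0,-1.5],"turn":[0,0,0],"gripper":1},{"xyz":[0,0,-3],"turn":[0,0,0],"gripper":1},{"xyz":[0,0,-5],"turn":[0,0,0],"gripper":1},{"xyz":[0,0,-7.5],"turn":[0,0,0],"gripper":1},{"xyz":[0,0,-10],"turn":[0,0,0],"gripper":1},{"xyz":[0,0,-13],"turn":[0,0,0],"gripper":1},{"xyz":[0,0,-15],"turn":[0,0,0],"gripper":1}]' 
python3 -m inch '[{"xyz":[0,0,-1],"turn":[0,0,0],"gripper":1},{"xyz":[0,0,-2],"turn":[0,0,0],"gripper":1},{"xyz":[0,0,-2],"turn":[0,0,0],"gripper":1},{"xyz":[0,0,-2],"turn":[0,0,0],"gripper":1},{"xyz":[0,0,-2],"turn":[0,0,0],"gripper":1},{"xyz":[0,0,-2],"turn":[0,0,0],"gripper":1}]' 
python3 - <<'E'
from h import *;from rig import vision
s=vision.snapshot("side");K,T=s["K"],s["world_from_camera"]
h=cv2.cvtColor(s["frame"],cv2.COLOR_BGR2HSV);m=cv2.inRange(h,(0,0,90),(180,60,255))
r=blob(m,(300,225,375,305));print(r.min(0),r.max(0))
# change against the first side picture: lid on mat, bystanders
o=cv2.imread("pics/side0.png");d=(cv2.absdiff(o,s["frame"]).max(2)>40).astype(np.uint8)
for n,b in dict(jar=(222,200,245,240),tin=(234,234,260,268),cup=(280,145,300,165),bowl=(255,125,292,152),tiles=(340,228,395,272)).items():print(n,d[b[1]:b[3],b[0]:b[2]].mean().round(2))
b=blob(cv2.inRange(h,(0,150,70),(10,255,255)),(170,130,250,200));print("lid on mat",circ(plane(b,K,T,.023)))
E
```

```text
clock: 21.92
tcp_pos: [0.4942, -0.244, 0.2592]
eef_rot: [0.23, 0.696, 0.632, -0.251]
force: [0.7, 0.3, -0.0]
opening: 0.0853
grasp_force: 0.0
clock: 22.42
tcp_pos: [0.4942, -0.2336, 0.2721]
eef_rot: [0.229, 0.696, 0.631, -0.252]
force: [-0.4, 0.3, 0.4]
opening: 0.0852
grasp_force: 0.0
[321 262] [349 287]
jar 0.0
tin 0.0
cup 0.42
bowl 0.15
tiles 0.02
lid on mat (array([0.43881368, 0.31929336]), np.float64(0.09036301685971611))
```

```bash
python3 - <<'E'
from h import *;from rig import vision
s=vision.snapshot("top");o=cv2.imread("pics/top0.png");g=s["frame"]
for n,b in dict(cup=(178,108,209,141),bowl=(116,99,168,148)).items():
    c=[cv2.inRange(cv2.cvtColor(i,cv2.COLOR_BGR2HSV),(45,90,20) if n=="cup" else (95,90,20),(90 if n=="cup" else 125,255,255))[b[1]:b[3],b[0]:b[2]] for i in(o,g)]
    print(n,[(x.mean().round(),np.argwhere(x).mean(0).round(2)) for x in c])
    print((cv2.absdiff(o,g).max(2)>40)[b[1]:b[3],b[0]:b[2]].mean())
E
```

```text
cup [(np.float64(104.0), array([17.69, 16.3 ])), (np.float64(101.0), array([17.99, 16.35]))]
0.0
bowl [(np.float64(168.0), array([24.21, 25.94])), (np.float64(164.0), array([24.39, 26.26]))]
0.0
```

The cup and bowl haven't moved, so I'm handing the job in.

```bash
python3 -c "from rig import job;print(job.finish_job())"
```

```text
the job is handed in; nothing more can be done
None
```

The job is handed in at about 22 s: the lid lies flat, knob up, on the cork mat, the vase stands mouth down over the peg with its lip on the disc (contact about 13 N), and the jar, tin, cup, bowl and tiles showed no sign of having moved in the last pictures.

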